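# Unlock the recycling bin with its square key

### The arm

A 6-joint arm with a two-finger parallel gripper is mounted at the origin on the work surface. World frame = base frame: x ahead of the robot, y to its left, z up, the work surface at z = 0. Lengths are in m, angles in rad, forces in N, time in s.
With the tool pointing down it reaches from about 0.35 to 0.875 m from the base axis. Payload 4.2 kg.
Tool frame: the origin (TCP) lies at the very end of the fingers, on their centre line; the grasp point (between the pads) lies ctrl.grip_point_offset behind it (ctrl.grip_point_offset is the distance from the TCP to the grasp point, in m); z points along the fingers, y is the line along which they close (so a half turn about z gives the same grasp; the last joint's range is limited). The gripper opens to 85 mm and grips with 20 to 120 N. Pads are 22 mm wide; open, the fingers measure 114 mm over their backs; the gripper's body (76 mm by 85 mm) begins 54 mm behind the grasp point. The pads swing forward as they close: fully open they stand 13 mm farther back than shut.
Start: joints at [-0.996, 0.385, 0.008, 0, -1.194, -0.259], TCP at [0.194, -0.594, 0.231] pointing down, gripper open.
Joint ranges: [-3.14, 3.14], [-1.21, 2.06], [-1.07, 1.41], [-3.16, 2.05], [-2.99, -0.16], [-3.1, 3.1]. Speed limits (rad/s): [2.79, 2.79, 3.14, 3.14, 3.14, 3.14].

### API

Orientations are given as a rotation vector (axis times angle).
In Python, from workcell import ctrl gives the robot as it stands.
- The arm moves only by the tool move_arm, never from a script. Its argument "commands" is text: rows parted by semicolons, each of 7 numbers parted by spaces: the shift along the world's x, y, z as a fraction of full scale, then the turn, a rotation vector about the world's x, y, z as a fraction of full scale, then the opening, from 0 (shut) to 1 (fully open). A call has 1 to 8 rows; each row is the pose to reach, as a shift and turn from the pose commanded when the call began; what a row does not reach only later rows make up. Full scale, the value 1, is 25 cm for a shift and 1.5 rad for a turn. A row lasts 1/10 s, in which the tool goes at most 50 mm and 8.59 degrees, less where a joint would pass 70% of its speed; a pose out of reach is approached as far as the arm can. A call with a number of a shift or a turn outside -1 to 1 is refused whole. A call with a gripper value outside its range is refused whole. The fingers move at their own pace and stop on an object; "newtons" is the grip in N (left out, the last holds). Time passes only in rows, so rows that repeat a pose let the fingers close. It gives the time, the measured TCP pose, the force, the opening and the grip force at its end, in the units of the state.
- ctrl.read_state(): the state, without advancing time (a new reading comes with each control period).
- ctrl.get_image(name): name is "scene" or "top"; returns a dict with "img" (420x560x3 uint8, red, green, blue), "mtx" (3x3 intrinsics, pixels), "camera_from_world" (4x4, takes a point from world to camera coordinates). Camera axes: x right, y up, looking along -z (the intrinsics and any distortion apply to the point x, -y, -z); pixel columns grow to the right and rows downward; lengths in m; the calibration is good to about 2 mm. A picture is of the moment at which its call begins. There is no depth.
- ctrl.hand_in(): hands the job in; it is judged then, once.
The state is a dict: "time": time; "joint_pos": joint angles; "qd": joint speeds; "joint_efforts": joint torques, N m; "ee_pos": TCP position; "tool_rot": TCP orientation; "ft_force": force on the tool from outside, world axes, zero at the start; "ft_torque": the same for the moment, N m; "opening": opening from 0.0 (shut) to 1.0 (fully open); "finger_force": force on a finger pad.
Only numpy, scipy, OpenCV 4.12 (cv2) and the standard library are available. Lean on these libraries where they do the work, as an engineer would, in place of code of your own. Each camera call takes 0.05 s, during which the arm holds its last target. There are 200 camera calls.

### The job

Unlock the grey recycling bin: take the square key out of its blue stand, push it fully home into the brass lock cylinder in the bin's sloping lid, and turn it clockwise (as you look down on the lid) until the cylinder stops, with the yellow pointer at the green dot. Leave the key sitting in the lock, let go of it, and do not knock over or push about the bottles and cans standing around.

Things in the scene. Friction and masses are not known exactly. Their poses are not given: they have to be found in the camera images.
- key: Square key, 114 mm long, 140 g, standing upright in the stand. Origin at the centre of its tip, z from tip to head. Steel shank 16 mm square, 50 mm long, tapered in its first 8 mm from 10.4 mm; steel collar disc 36 mm across, z 50 to 56 mm; neck 18 mm across to z 72 mm; red head 28 mm square, z 72 to 114 mm. Flats of head and shank are parallel to its x and y.
- key_tip (a point): Centre of the key's tip, axes as the key's.
- key_head (a point): Centre of the key's red square head, 93 mm from the tip, axes as the key's.
- stand: Blue plastic stand, fixed, 75 x 75 x 60 mm high, with an upright square through-hole 19 mm wide (sides along its x and y). Origin at the centre of its underside. The key's collar rests on its top, so the key's tip is 10 mm above the shelf and its head spans 82 to 124 mm.
- bin: Grey plastic recycling bin, fixed, 240 mm deep (x), 280 mm wide (y), 128 mm high in front, 240 mm at the back. Origin at the centre of its underside, front faces its -x. The lid slopes: its outward normal leans 25 degrees from vertical towards -x. The lid's surface lies 4 mm below the lock's face.
- lock_face (a point): Centre of the brass lock cylinder's mouth, at (0, 0, 184) mm in the bin's frame. z points out along the cylinder's axis, 25 degrees from vertical; x along the yellow pointer; turns with the cylinder. Face 40 mm square with a 17.6 mm square hole, 54 mm deep, sides along x and y; the key fits four ways. Fully home: collar on the face, tip 50 mm deep. The lid around is flat.
- cylinder (a joint): Turn of the lock cylinder, rad: 0 = pointer at the red dot (locked), grows clockwise as seen from outside, and stops hard at 2.618 (pointer at the green dot, unlocked). It starts anywhere from 0 to 0.5, is stiff (about 0.15 N m) and stays where it is left. The key has a few degrees of play in it.
- wine: Bystander: empty green glass wine bottle, 73 mm across, 298 mm tall, standing. Origin at the centre of its underside.
- pet: Bystander: clear PET bottle with blue cap, 66 mm across, 220 mm tall, standing, about 40 g. Origin at the centre of its underside.
- tin: Bystander: open steel tin can, 74 mm across, 108 mm tall, standing. Origin at the centre of its underside.
- can: Bystander: crushed aluminium can, 66 mm across, 44 mm tall, about 20 g. Origin at the centre of its underside.
Mind the look-alikes: they are no part of the job. What is shaped like the key but orange is not meant.

How it is judged:
By the outcome, as a careful person would: the job done as asked, in the order asked, and still so for the second after the job is handed in, with the robot touching nothing.
It also fails if it takes over 58 s, if anything falls off the work surface, if the arm or the gripper's body presses on something with over 40 N, if the wrist force passes 120 N, or if a joint passes its speed limit or range.

## Working session

There is one attempt and no reset: what is moved stays moved. The work goes in short steps, Python scripts to look and compute and a tool call to move; the robot and the scene stay as the last step left them, time stands still between calls to the robot, and variables do not carry over. Pictures are saved under pics/ and viewed, at most 10 in all, crops included, and the job is handed in when it is done.

Besides the shell and the picture viewer there is one more tool, called after ">>>" by a JSON object that holds its "api" and its "payload", one argument or row to a line. move_arm: Moves the arm, as the interface text tells. Its arguments: {"type":"object","properties":{"commands":{"type":"string"},"newtons":{"type":"number"}},"required":["commands"]}

```bash
ls; mkdir -p pics
python3 - <<'E'
from workcell import ctrl
import cv2, numpy as np
for n in("scene","top"):
    d=ctrl.get_image(n); cv2.imwrite(f"pics/{n}0.png",d["img"][:,:,::-1])
    np.savez(f"{n}0.npz",**d)
    print(n,d["mtx"].round(1).tolist(),d["camera_from_world"].round(4).tolist(), [k for k in d])
print(ctrl.grip_point_offset, ctrl.read_state())
E
```

```text
pics
scene [[438.5, 0.0, 285.1], [0.0, 438.5, 215.6], [0.0, 0.0, 1.0]] [[-0.0804, 0.9968, -0.0017, -0.0187], [-0.8434, -0.0671, 0.5331, 0.3902], [0.5313, 0.0443, 0.846, -1.477], [0.0, 0.0, 0.0, 1.0]] ['img', 'mtx', 'camera_from_world']
top [[464.4, 0.0, 284.7], [0.0, 464.4, 209.9], [0.0, 0.0, 1.0]] [[0.022, -0.9997, -0.0139, 0.0465], [0.9861, 0.0194, 0.1651, -0.5781], [-0.1647, -0.0173, 0.9862, -1.3249], [0.0, 0.0, 0.0, 1.0]] ['img', 'mtx', 'camera_from_world']
0.0187 {'time': 0.1, 'joint_pos': array([-9.96396267e-01,  3.85491403e-01,  6.78267502e-03, -4.35178356e-04,
       -1.19399774e+00, -2.58611437e-01]), 'qd': array([ 9.96938501e-04, -2.36237889e-03,  3.88826904e-03,  1.45065350e-03,
        5.47112678e-05,  1.31113137e-04]), 'joint_efforts': array([-3.13552919e-04, -3.93319738e+01,  1.88930136e+01,  4.19792891e+00,
       -2.59313492e-03,  1.04272524e-05]), 'ee_pos': array([ 0.19397075, -0.59360023,  0.23033175]), 'tool_rot': array([ 4.93668550e-01, -3.10215339e+00, -3.00059823e-03]), 'ft_force': array([ 0.36768942,  0.67418312, -0.34744273]), 'ft_torque': array([0.01235959, 0.00653843, 0.01148863]), 'finger_force': 0.0, 'opening': 0.9988950750406539}
```

View pics/scene0.png

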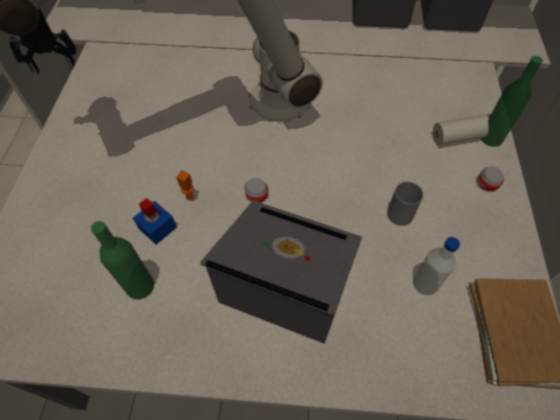

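View pics/top0.png

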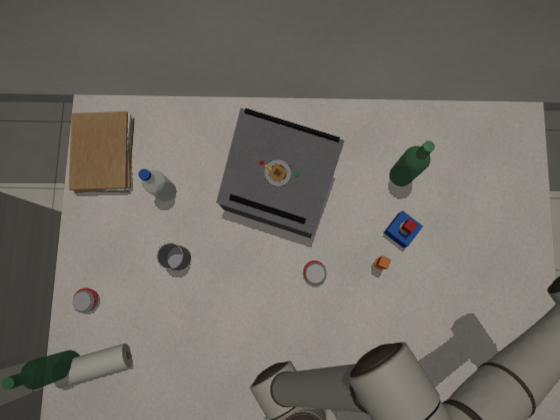

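Scene picture: the red key stands in its blue stand at (150,215), with the orange look-alike at (187,185). The bin's lock is at (289,247), and the wine bottle stands beside the key at (130,270). Top picture: red head (409,227) in the blue stand (403,230), orange one (383,263), lock (278,173). The red one in the blue stand fits the description, so I'll confirm it in a crop.

Run:
```python
import cv2, numpy as np
t=np.load("top0.npz")["img"][:,:,::-1]; s=np.load("scene0.npz")["img"][:,:,::-1]
def c(i,x,y,w,h): 
    return cv2.resize(i[y:y+h,x:x+w],(400,300),interpolation=cv2.INTER_CUBIC)
m=np.vstack([np.hstack([c(t,360,205,80,60),c(t,238,143,80,60)]),np.hstack([c(s,120,165,100,75),c(s,250,217,80,60)])])
cv2.imwrite("pics/crop1.png",np.clip(m.astype(float)*1.5,0,255).astype(np.uint8))
```

```text
(no output)
```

View pics/crop1.png

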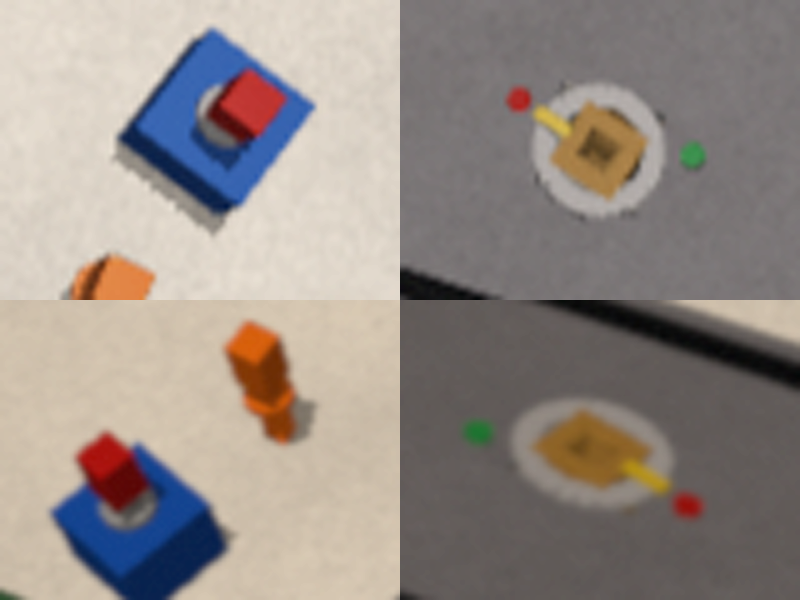

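The crop confirms it: the red square head is in the blue stand, and the orange one stands free on the table, so it is a decoy. The yellow pointer is nearly at the red dot. Next I'll fit poses using both views.

```bash
cat > vis.py <<'E'
import cv2, numpy as np
from scipy.optimize import minimize, least_squares
from scipy.spatial.transform import Rotation as R
def load(tag): return {n:dict(np.load(f"{n}{tag}.npz")) for n in("scene","top")}
def grab(tag):
    from workcell import ctrl
    for n in("scene","top"): np.savez(f"{n}{tag}.npz",**ctrl.get_image(n))
    return load(tag)
def proj(d,P):
    P=np.atleast_2d(P); c=d["camera_from_world"]; q=P@c[:3,:3].T+c[:3,3]
    q=q*[1,-1,-1]; u=q@d["mtx"].T; return u[:,:2]/u[:,2:]
def ray(d,uv):
    c=d["camera_from_world"]; o=-c[:3,:3].T@c[:3,3]
    v=np.linalg.inv(d["mtx"])@[*uv,1]; return o,c[:3,:3].T@(v*[1,-1,-1])
def atz(d,uv,z): o,v=ray(d,uv); return o+v*(z-o[2])/v[2]
def tri(ds,uvs):
    f=lambda X:np.concatenate([proj(d,X)[0]-uv for d,uv in zip(ds,uvs)])
    r=least_squares(f,atz(ds[0],uvs[0],.1)); return r.x,np.abs(r.fun).max()
def box(x,y,yaw,P): 
    c,s=np.cos(yaw),np.sin(yaw); P=np.array(P); return P@np.array([[c,s,0],[-s,c,0],[0,0,1]])+[x,y,0]
def cube(h,z0,z1): return [[a*h,b*h,z] for a in(1,-1) for b in(1,-1) for z in(z0,z1)]
def hullcost(d,P,mask,K=8):
    hull=cv2.convexHull((proj(d,P)*16).astype(np.float32)).astype(np.int32)
    x0,y0,x1,y1=d["win"]
    big=cv2.resize(mask[y0:y1,x0:x1],None,fx=K,fy=K,interpolation=cv2.INTER_LINEAR)>127
    h=cv2.convexHull((((proj(d,P)-[x0,y0]+.5)*K-.5)*16).astype(np.float32))
    m=np.zeros(big.shape,np.uint8); cv2.fillConvexPoly(m,h.astype(np.int32),1,shift=4)
    return np.sum((m>0)^big)/K**2
def comp(m,near):
    m=(m*255).astype(np.uint8); n,l,s,c=cv2.connectedComponentsWithStats(m)
    i=min(range(1,n),key=lambda i:np.hypot(*(c[i]-near))-(s[i,4]>25)*1e3)
    return (l==i).astype(np.uint8)*255, c[i], s[i]
def fit(D,masks,P,x0):
    for n in D:
        p=cv2.boundingRect(cv2.findNonZero(masks[n])); D[n]["win"]=(p[0]-12,p[1]-12,p[0]+p[2]+12,p[1]+p[3]+12)
    f=lambda q:sum(hullcost(D[n],box(q[0],q[1],q[2],P),masks[n]) for n in D)
    best=min((minimize(f,[x0[0],x0[1],y],method="Nelder-Mead",options=dict(initial_simplex=np.array([[*x0,y]]*4)+np.vstack([np.zeros(3),np.diag([.008,.008,.15])]),xatol=1e-5,fatol=.05)) for y in np.arange(-.7,.8,.35)),key=lambda r:r.fun)
    return best.x,best.fun
def hullmask(m):
    h=cv2.convexHull(cv2.findNonZero(m)); o=np.zeros_like(m); cv2.fillConvexPoly(o,h,255); return o
E
python3 - <<'E'
from vis import *
D=load("0"); near=dict(scene=dict(k=(148,210),b=(155,222),l=(289,247),bin=(285,260)),top=dict(k=(409,227),b=(403,230),l=(278,173),bin=(278,173)))
M={k:{} for k in("red","blue","bin")}; pts={}
for n,d in D.items():
    hsv=cv2.cvtColor(d["img"],cv2.COLOR_RGB2HSV); h,s,v=[hsv[...,i].astype(int) for i in range(3)]
    red=((h<6)|(h>172))&(s>140)&(v>60); blue=(h>100)&(h<125)&(s>120)
    M["red"][n],_,st=comp(red,near[n]["k"]); print(n,"red",st)
    b,_,st=comp(blue,near[n]["b"]); print("blue",st)
    M["blue"][n]=hullmask(b)
    g=(v<125)&(s<60); bm,_,st=comp(g&(np.hypot(np.arange(560)[None]-near[n]["bin"][0],np.arange(420)[:,None]-near[n]["bin"][1])<110),near[n]["bin"]); print("bin",st)
    M["bin"][n]=hullmask(bm)
    br=(h>8)&(h<30)&(s>90)&(np.hypot(np.arange(560)[None]-near[n]["l"][0],np.arange(420)[:,None]-near[n]["l"][1])<25); 
    ys,xs=np.nonzero(br); print("brass",len(xs),xs.mean(),ys.mean())
    for c,m in(("rd",((h<8)|(h>172))&(s>110)),("gd",(h>45)&(h<90)&(s>90))):
        m=m&(np.hypot(np.arange(560)[None]-near[n]["l"][0],np.arange(420)[:,None]-near[n]["l"][1])<32)
        ys,xs=np.nonzero(m); pts[n,c]=np.array([xs.mean(),ys.mean()]); print(c,len(xs),pts[n,c].round(2))
ks=atz(D["top"],(409,227),.124); print("ks",ks)
print("key",fit(D,M["red"],cube(.014,.082,.124),ks[:2]))
print("stand",fit(D,M["blue"],cube(.0375,0,.06),ks[:2]))
B=[[-.12,y,z] for y in(.14,-.14) for z in(0,.128)]+[[.12,y,z] for y in(.14,-.14) for z in(0,.24)]
ls=atz(D["top"],(278,173),.184); print("ls",ls)
print("bin",fit(D,M["bin"],B,ls[:2]))
for c in("rd","gd"): print(c,tri([D["top"],D["scene"]],[pts["top",c],pts["scene",c]]))
print("wine base", atz(D["scene"],(138,287),0),tri([D["top"],D["scene"]],[(428,147),(99,229)]))
E
```

```text
scene red [140 199  14  19 172]
blue [134 202  42  41 772]
bin [  200   195   163   149 14287]
brass 251 289.2828685258964 247.30677290836653
rd 26 [307.19 257.69]
gd 20 [265.05 242.9 ]
top red [404 219  13  13 101]
blue [384 211  39  36 542]
bin [  216   108   128   139 11677]
brass 244 276.672131147541 172.0204918032787
rd 17 [261.35 162.53]
gd 16 [296.  173.5]
ks [ 0.52327131 -0.28745003  0.124     ]
key (array([ 0.52859684, -0.29154862,  0.62263647]), np.float64(107.890625))
stand (array([ 0.52834639, -0.29132085, -0.67088728]), np.float64(160.796875))
ls [0.65495142 0.07645455 0.184     ]
bin (array([ 0.65451704,  0.07598096, -0.3041224 ]), np.float64(3249.546875))
rd (array([0.68138126, 0.12189459, 0.19085021]), np.float64(0.042333406752049996))
gd (array([0.65267432, 0.02760166, 0.19135336]), np.float64(0.12508702997803312))
wine base [ 0.70211968 -0.3006103   0.        ] (array([ 0.70112646, -0.29599128,  0.29024045]), np.float64(0.31955119876568006))
```

Run:
```python
from vis import *
D=load("0")
def draw(d,win,K,polys):
    x0,y0,w,h=win
    im=cv2.resize(d["img"][y0:y0+h,x0:x0+w,::-1],(w*K,h*K),interpolation=cv2.INTER_CUBIC)
    im=np.clip(im*1.4,0,255).astype(np.uint8)
    for P,c in polys:
        p=(proj(d,P)-[x0,y0]+.5)*K-.5
        cv2.polylines(im,[p.round().astype(np.int32)],True,c,1)
    return im
sq=lambda h,z:np.array([[h,h,z],[-h,h,z],[-h,-h,z],[h,-h,z]])
S=(.52835,-.29132,-.671); pol=[(box(*S,sq(.0375,.06)),(0,255,255)),(box(*S,sq(.0375,0)),(255,255,0)),(box(*S,sq(.014,.124)),(0,255,0)),(box(*S,sq(.014,.082)),(255,255,255))]
b=(.6545,.076,-.304); L=[[-.12,.14,.128],[-.12,-.14,.128],[.12,-.14,.24],[.12,.14,.24]]
Rt=R.from_euler("y",-25,degrees=True)
lock=Rt.apply(sq(.02,0))+[0,0,.184]; th=R.from_euler("z",0)
ring=lambda a,r:Rt.apply([[r*np.cos(a),r*np.sin(a),-.004]])+[0,0,.184]
bp=[(box(*b,np.array(L)),(0,255,255)),(box(*b,[[-.12,.14,0],[-.12,-.14,0],[.12,-.14,0],[.12,.14,0]]),(255,255,0)),(box(*b,np.vstack([ring(a,.051) for a in np.linspace(-1.309,1.309,30)]+[[[0,0,.184]]])),(255,0,255))]
W=lambda i:cv2.resize(i,(400,300))
m=np.vstack([np.hstack([draw(D["top"],(370,200,67,50),6,pol)[:300,:400],draw(D["top"],(203,93,160,160),2,bp)[:300,:320]]),np.hstack([draw(D["scene"],(122,192,67,50),6,pol)[:300,:400],draw(D["scene"],(195,195,170,150),2,bp)[:300,:320]])])
cv2.imwrite("pics/ov1.png",m); print(m.shape)
```

```text
(600, 720, 3)
```

View pics/ov1.png

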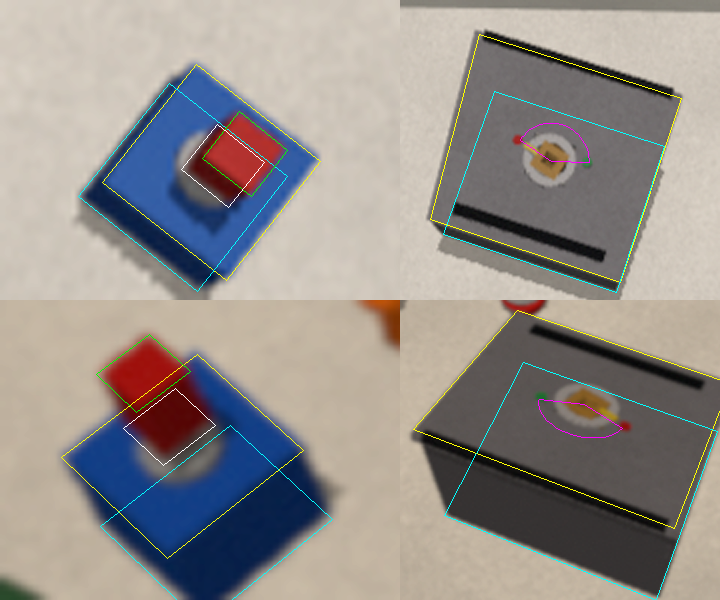

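The overlay fits well: stand yaw about -38.4° with the key parallel to it, bin yaw about -17°. Now to above the key with the fingers closing along yaw 51.6°, which leaves the last joint room for the turn.

>>> {"api": "move_arm", "payload": {
  "commands": "0.669 0.604 0 0 0 0.718 1;0.669 0.604 0 0 0 0.718 1;0.669 0.604 0 0 0 0.718 1;0.669 0.604 0 0 0 0.718 1;0.669 0.604 0 0 0 0.718 1;0.669 0.604 0 0 0 0.718 1;0.669 0.604 0 0 0 0.718 1;0.669 0.604 0 0 0 0.718 1"
}}

```text
time: 0.9
ee_pos: [0.3615, -0.4425, 0.2308]
tool_rot: [2.017, -2.408, -0.002]
ft_force: [-0.2, -0.1, -0.2]
opening: 0.999
finger_force: 0.0
```

>>> {"api": "move_arm", "payload": {
  "commands": "0.669 0.604 -0.12 0 0 0.718 1;0.669 0.604 -0.12 0 0 0.718 1;0.669 0.604 -0.12 0 0 0.718 1;0.669 0.604 -0.12 0 0 0.718 1;0.669 0.604 -0.12 0 0 0.718 1;0.669 0.604 -0.12 0 0 0.718 1;0.669 0.604 -0.12 0 0 0.718 1;0.669 0.604 -0.12 0 0 0.718 1"
}}

```text
time: 1.7
ee_pos: [0.5286, -0.2919, 0.2008]
tool_rot: [-2.966, 1.037, 0.002]
ft_force: [-0.9, -1.0, -0.1]
opening: 1.0
finger_force: 0.0
```

```bash
cat > st.py <<'E'
from vis import *
from workcell import ctrl
s=ctrl.read_state(); T=R.from_rotvec(s["tool_rot"]).as_matrix()
print("t",s["time"],"q",s["joint_pos"].round(3),"p",s["ee_pos"].round(4),"z",T[:,2].round(4),"yang",np.degrees(np.arctan2(T[1,1],T[0,1])).round(2))
print("f",s["ft_force"].round(2),"m",s["ft_torque"].round(3),"ff",round(s["finger_force"],1),"op",round(s["opening"],3))
E
python3 st.py
python3 - <<'E'
from vis import *
D=grab("1"); d=D["scene"]; i=d["img"][150:280,80:250,::-1]
j=D["top"]["img"][160:290,330:500,::-1]
cv2.imwrite("pics/hov.png",np.clip(np.hstack([cv2.resize(k,(400,306),interpolation=cv2.INTER_CUBIC) for k in(i,j)])*1.4,0,255).astype(np.uint8))
E
```

```text
t 1.7 q [-0.237  0.372 -0.091 -0.    -1.109  1.135] p [ 0.5286 -0.2919  0.2008] z [-9.e-04  3.e-04 -1.e+00] yang -128.53
f [-0.93 -1.   -0.06] m [0.    0.016 0.047] ff 0.0 op 1.0
```

View pics/hov.png

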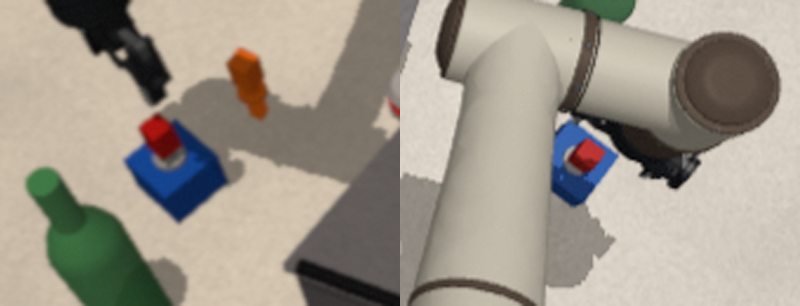

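The picture shows the gripper beside the key rather than above it. I'll check where the measured TCP projects.

```bash
python3 - <<'E'
from vis import *
D=load("1"); D0=load("0")
for n in D:
    print(n,np.abs(D[n]["camera_from_world"]-D0[n]["camera_from_world"]).max(),"tcp",proj(D[n],[.5286,-.2919,.2008]),"key top",proj(D[n],[.5286,-.2915,.124]),"base",proj(D[n],[0,0,0]), "start tcp",proj(D[n],[.194,-.5936,.2303]))
    print("wine,bin origin",proj(D[n],[.702,-.3,0]))
# measured gripper tip pixels in both: near finger tip scene crop(155,98)->; top crop
s=(80+155*170/400,150+98*130/306)
print("finger tip scene",s)
E
python3 -c "
import cv2,numpy as np
a=np.load('scene1.npz')['img'][:,:,::-1];b=np.load('top1.npz')['img'][:,:,::-1]
c=np.vstack([a[60:360],b[60:360]])
cv2.imwrite('pics/full1.png',np.clip(cv2.resize(np.hstack([a[:,:],b[:,:]]),(800,300))*1.4,0,255).astype(np.uint8))"
```

```text
scene 0.0 tcp [[136.35063847 185.68107323]] key top [[145.31235559 203.71559033]] base [[279.54260866  99.79900305]] start tcp [[57.21801613 74.06284715]]
wine,bin origin [[138.24733882 286.97412232]]
top 0.0 tcp [[418.04954939 221.20468164]] key top [[410.42771571 225.11821775]] base [[301.00022596 412.54451728]] start tcp [[550.59145493 359.38546844]]
wine,bin origin [[401.76663734 174.87689861]]
finger tip scene (145.875, 191.63398692810458)
```

View pics/full1.png

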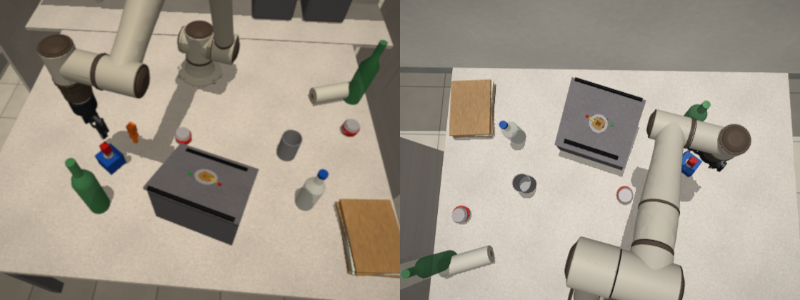

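Run:
```python
from vis import *
D=load("1"); d=np.array([.6225,.7826,0]); c=np.array([.5286,-.2919,0])
for z in(.2,.22,.26,.3):
  for w in(-.057,-.043,.043,.057):
    P=c+d*w+[0,0,z]; print(z,w,*[proj(D[n],P)[0].round(0) for n in D])
ss=np.array([.5286,-.2919,.21])
i=D["top"]["img"][205:255,400:475,::-1]; j=D["scene"]["img"][150:213,95:190,::-1]
for n,w,(x,y) in(("top",i,(400,205)),("scene",j,(95,150))): pass
def ov(n,x0,y0,w,h,K):
    im=cv2.resize(np.clip(D[n]["img"][y0:y0+h,x0:x0+w,::-1]*2.2,0,255).astype(np.uint8),(w*K,h*K),interpolation=cv2.INTER_CUBIC)
    for z,col in((.2,(0,255,0)),(.213,(0,255,255)),(.27,(255,0,255))):
        for wv in(-.0425,.0425):
            p=(proj(D[n],c+d*wv+[0,0,z])[0]-[x0,y0]+.5)*K; cv2.circle(im,tuple(p.astype(int).tolist()),3,col,-1)
    return im
cv2.imwrite("pics/ov2.png",np.hstack([ov("top",400,200,66,60,6),ov("scene",95,150,66,60,6)]))
```

```text
0.2 -0.057 [122. 173.] [436. 235.]
0.2 -0.043 [126. 176.] [431. 232.]
0.2 0.043 [148. 196.] [405. 211.]
0.2 0.057 [151. 199.] [401. 207.]
0.22 -0.057 [120. 168.] [438. 234.]
0.22 -0.043 [123. 171.] [434. 231.]
0.22 0.043 [145. 191.] [407. 210.]
0.22 0.057 [149. 194.] [402. 206.]
0.26 -0.057 [114. 157.] [443. 232.]
0.26 -0.043 [118. 160.] [438. 229.]
0.26 0.043 [140. 181.] [411. 207.]
0.26 0.057 [144. 184.] [406. 203.]
0.3 -0.057 [108. 145.] [449. 230.]
0.3 -0.043 [112. 148.] [444. 227.]
0.3 0.043 [135. 169.] [415. 204.]
0.3 0.057 [139. 173.] [410. 200.]
```

View pics/ov2.png

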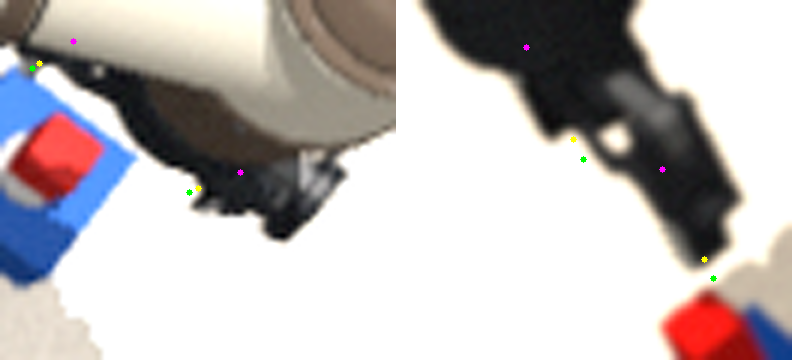

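The fingertip overlay agrees with the TCP, so the gripper is above the key. I'll descend and grip.

>>> {"api": "move_arm", "payload": {
  "commands": "0 0.002 -0.15 0 0 0 1;0 0.002 -0.3 0 0 0 1;0 0.002 -0.4 0 0 0 1;0 0.002 -0.475 0 0 0 1;0 0.002 -0.475 0 0 0 1;0 0.002 -0.475 0 0 0 1"
}}

```text
time: 2.4
ee_pos: [0.5288, -0.2921, 0.083]
tool_rot: [2.965, -1.038, 0.0]
ft_force: [0.7, -0.5, -0.6]
opening: 0.998
finger_force: 0.0
```

>>> {"api": "move_arm", "payload": {
  "commands": "0 0 0 0 0 0 0;0 0 0 0 0 0 0;0 0 0 0 0 0 0;0 0 0 0 0 0 0;0 0 0 0 0 0 0;0 0 0 0 0 0 0;0 0 0 0 0 0 0;0 0 0 0 0 0 0",
  "newtons": 30
}}

```text
time: 3.2
ee_pos: [0.529, -0.2916, 0.0833]
tool_rot: [2.966, -1.035, 0.001]
ft_force: [0.4, 1.4, 5.5]
opening: 0.32
finger_force: 35.0
```

```bash
python3 st.py
```

```text
t 3.2 q [-0.236  0.489 -0.232  0.    -0.849  1.135] p [ 0.529  -0.2916  0.0833] z [ 7.e-04 -4.e-04 -1.e+00] yang -128.48
f [0.42 1.4  5.48] m [ 0.449  0.28  -0.102] ff 35.0 op 0.32
```

>>> {"api": "move_arm", "payload": {
  "commands": "0 0 0 0 0 0 0;0 0 0 0 0 0 0;0 0 0.1 0 0 0 0;0 0 0.2 0 0 0 0;0 0 0.4 0 0 0 0;0 0 0.6 0 0 0 0;0 0 0.8 0 0 0 0;0 0 0.8 0 0 0 0",
  "newtons": 70
}}

```text
time: 4.0
ee_pos: [0.5316, -0.2933, 0.2907]
tool_rot: [2.965, -1.034, 0.025]
ft_force: [0.4, 0.1, -1.5]
opening: 0.315
finger_force: 70.2
```

```bash
python3 st.py
python3 - <<'E'
from vis import *
D=grab("2"); d=D["scene"]; i=d["img"][60:220,50:263,::-1]
cv2.imwrite("pics/lift.png",np.clip(cv2.resize(i,(800,600),interpolation=cv2.INTER_CUBIC)*1.4,0,255).astype(np.uint8))
E
```

```text
t 4.0 q [-0.236  0.312  0.048  0.003 -1.291  1.135] p [ 0.5316 -0.2933  0.2907] z [ 0.0144 -0.0064 -0.9999] yang -128.45
f [ 0.39  0.06 -1.47] m [-0.015 -0.131  0.008] ff 70.2 op 0.315
```

View pics/lift.png

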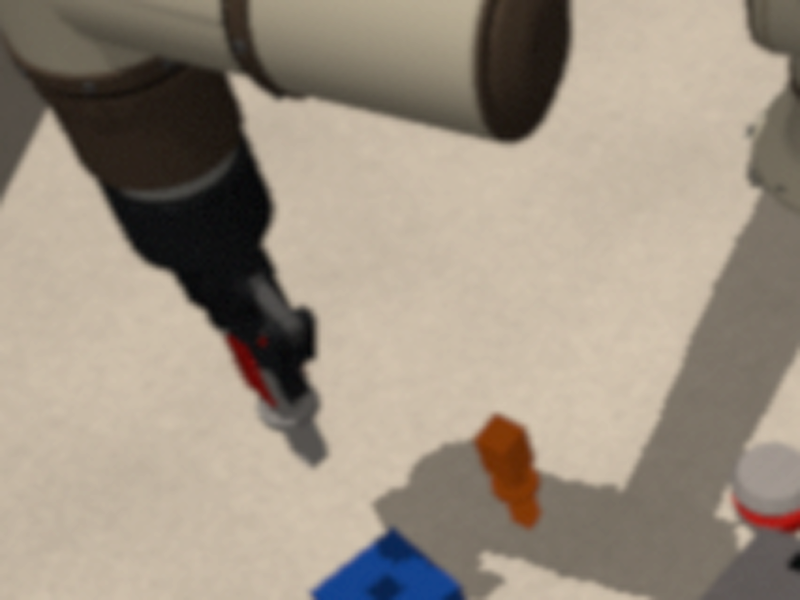

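The key is in hand and straight: collar at crop (288,405), tip at (318,462). Now I'll measure the lock precisely and check the camera bias against the held key.

```bash
cat > lock.py <<'E'
from vis import *
D=load("0"); near=dict(scene=(288.5,247.3),top=(277.6,172.8))
obs={}
for n,d in D.items():
    K=8; x0,y0=int(near[n][0])-32,int(near[n][1])-22
    im=cv2.resize(d["img"][y0:y0+44,x0:x0+64],None,fx=K,fy=K,interpolation=cv2.INTER_CUBIC)
    hsv=cv2.cvtColor(im,cv2.COLOR_RGB2HSV).astype(int); h,s,v=[hsv[...,i] for i in range(3)]
    bg=np.median(v[:40]); 
    lit=comp(((v>bg*1.3)&(s<60)|((h>8)&(h<35)&(s>90))),( (near[n][0]-x0)*K,(near[n][1]-y0)*K))[0]
    br=comp((h>8)&(h<35)&(s>100),((near[n][0]-x0)*K,(near[n][1]-y0)*K))[0]>0
    (cx,cy),ax,_=cv2.fitEllipse(max(cv2.findContours(lit,0,1)[0],key=cv2.contourArea))
    f=lambda m:(np.array([np.nonzero(m)[1].mean(),np.nonzero(m)[0].mean()])+.5)/K-.5+[x0,y0]
    ptr=br&(h>=22)&(v>np.percentile(v[br],60))
    obs[n]=dict(ring=(np.array([cx,cy])+.5)/K-.5+[x0,y0],brass=f(br),rd=f(((h<8)|(h>172))&(s>110)),gd=f((h>45)&(h<90)&(s>90)))
    print(n,bg,np.array(ax)/K,{k:o.round(2) for k,o in obs[n].items()}, "hue brass pct",np.percentile(h[br],[10,50,90]),"ptr",ptr.sum(),f(ptr) if ptr.any() else 0)
Rt=R.from_euler("y",-25,degrees=True)
def lp(q,P): return box(q[0],q[1],q[2],Rt.apply(np.atleast_2d(P))+[0,0,.184])
def res(q,names):
    r=[]
    for n in names:
        a=1.309; R0=q[3]
        for k,P in(("ring",[0,0,-.003]),("rd",[R0*np.cos(a),R0*np.sin(a),-.003]),("gd",[R0*np.cos(a),-R0*np.sin(a),-.003])):
            r.append(proj(D[n],lp(q,P))[0]-obs[n][k])
    return np.concatenate(r)
if __name__=="__main__":
  for names in(["top"],["scene"],["top","scene"]):
    r=least_squares(res,[.6545,.076,-.3,.05],args=(names,),x_scale=[.01,.01,.1,.01]); print(names,r.x.round(4),r.fun.round(2))
E
python3 lock.py
python3 - <<'E'
from vis import *
D=load("2")
from workcell import ctrl
s=ctrl.read_state(); p=s["ee_pos"]; T=R.from_rotvec(s["tool_rot"]).as_matrix(); print(s["time"],p,T[:,2])
for L in(.0733,.0233,.0173): print(L,[proj(D[n],p+T[:,2]*L)[0].round(1) for n in D])
E
```

```text
scene 65.0 [19.11324692 29.67515182] {'ring': array([287.85, 246.99]), 'brass': array([289.37, 247.39]), 'rd': array([307.05, 257.65]), 'gd': array([265.22, 242.94])} hue brass pct [17. 18. 22.] ptr 1661 [298.72332179 251.85057947]
top 82.0 [15.48653603 22.65411949] {'ring': array([276.38, 171.84]), 'brass': array([276.66, 172.  ]), 'rd': array([261.38, 162.47]), 'gd': array([296.1 , 173.59])} hue brass pct [17. 17. 21.] ptr 1378 [268.06349782 166.81522134]
['top'] [ 0.6561  0.0797 -0.3049  0.051 ] [ 0.62  0.52 -0.24 -0.34 -0.38 -0.18]
['scene'] [ 0.6522  0.0784 -0.2972  0.0511] [ 0.04 -0.03 -0.02  0.01 -0.02  0.02]
['top', 'scene'] [ 0.6539  0.0789 -0.2998  0.0511] [ 0.89  1.32 -0.06  0.53 -0.08  0.53  0.21  0.68  0.14  0.8   0.15  0.68]
4.1 [ 0.52859519 -0.29125759  0.2827272 ] [ 1.58995495e-03  8.85743965e-04 -9.99998344e-01]
0.0733 [array([135.6, 183.6]), array([418.7, 220.7])]
0.0233 [array([129.1, 170.4]), array([424.2, 217.8])]
0.0173 [array([128.3, 168.7]), array([424.8, 217.5])]
```

Run:
```python
from lock import *
obs["top"]["ring"]=np.array([277.6,172.9])
for names in(["top"],["top","scene"]):
    r=least_squares(res,[.6545,.076,-.3,.05],args=(names,),x_scale=[.01,.01,.1,.01]); print(names,r.x.round(4),r.fun.round(2))
for n,uv in(("top",(268.06,166.82)),("scene",(298.72,251.85))):
    # lock plane intersect; compare pointer, rd angles, relative to ring centre pixel
    q=r.x; o=np.array([*box(*q[:3],[[0,0,.184]])[0]]); M=R.from_euler("z",q[2])*Rt; nz=M.apply([0,0,1])
    def pl(uv): a,v=ray(D[n],uv); return M.inv().apply(a+v*(nz@(o-a))/(nz@v)-o)
    c=pl(obs[n]["ring"]); out=[]
    for u in(uv,obs[n]["rd"],obs[n]["gd"]): w=pl(u)-c; out.append((np.degrees(np.arctan2(w[1],w[0])).round(1),np.hypot(*w[:2]).round(4)))
    print(n,"ptr,rd,gd angle/radius",out)
```

```text
scene 65.0 [19.11324692 29.67515182] {'ring': array([287.85, 246.99]), 'brass': array([289.37, 247.39]), 'rd': array([307.05, 257.65]), 'gd': array([265.22, 242.94])} hue brass pct [17. 18. 22.] ptr 1661 [298.72332179 251.85057947]
top 82.0 [15.48653603 22.65411949] {'ring': array([276.38, 171.84]), 'brass': array([276.66, 172.  ]), 'rd': array([261.38, 162.47]), 'gd': array([296.1 , 173.59])} hue brass pct [17. 17. 21.] ptr 1378 [268.06349782 166.81522134]
['top'] [ 0.6551  0.0785 -0.298   0.0512] [-0.17 -0.17  0.06  0.11  0.11  0.07]
['top', 'scene'] [ 0.6535  0.0784 -0.2972  0.0511] [-0.16  0.42  0.07  0.72  0.12  0.65  0.02  0.49 -0.01  0.56 -0.07  0.54]
top ptr,rd,gd angle/radius [(np.float64(74.8), np.float64(0.0305)), (np.float64(74.6), np.float64(0.0519)), (np.float64(-74.4), np.float64(0.0502))]
scene ptr,rd,gd angle/radius [(np.float64(82.5), np.float64(0.0271)), (np.float64(75.3), np.float64(0.0509)), (np.float64(-75.3), np.float64(0.0508))]
```

```bash
cat > plan.py <<'E'
# plan.py depth_above_face theta: shift & turn (fractions) from the measured pose to key tip at given height above face
import sys; from vis import *
from workcell import ctrl
h,th=float(sys.argv[1]),float(sys.argv[2]); off=np.array([float(v) for v in sys.argv[3:6]] or [0,0,0])
LOCK=np.array([.6535,.0784,.184]); YAW=-.2975; L=.0733
Rl=R.from_euler("z",YAW)*R.from_euler("y",-25,degrees=True)*R.from_euler("z",1.309-th)
A=Rl.as_matrix(); Tt=np.column_stack([-A[:,1]*-1*-1,-A[:,0],-A[:,2]])
Tt[:,0]=np.cross(Tt[:,1],Tt[:,2])
s=ctrl.read_state(); Tc=R.from_rotvec(s["tool_rot"]); tgt=LOCK+off+A[:,2]*(h+L)
d=tgt-s["ee_pos"]; w=(R.from_matrix(Tt)*Tc.inv()).as_rotvec()
print("t",s["time"],"p",s["ee_pos"].round(4),"q",s["joint_pos"].round(2),"tgt",tgt.round(4),"f",s["ft_force"].round(1),"m",s["ft_torque"].round(2))
print("shift",(d/.25).round(4),"turn",(w/1.5).round(4),"axis/step per 10mm down",(-A[:,2]*.01/.25).round(4), "lock z",A[:,2].round(4))
tip=s["ee_pos"]+Tc.apply([0,0,L])-LOCK-off; print("tip in lock (mm)",(A.T@tip*1e3).round(1))
E
python3 plan.py .035 .03
```

```text
t 4.1 p [ 0.5286 -0.2913  0.2827] q [-0.24  0.32  0.04 -0.   -1.29  1.14] tgt [0.6097 0.0918 0.2822] f [-0.   0.8 -3.2] m [0.05 0.09 0.01]
shift [ 0.3246  1.5323 -0.0023] turn [-0.0974 -0.2734  0.0542] axis/step per 10mm down [ 0.0162 -0.005  -0.0363] lock z [-0.4041  0.1239  0.9063]
tip in lock (mm) [-373.2 -112.9   27.7]
```

>>> {"api": "move_arm", "payload": {
  "commands": "0.03 0.1 0.12 0 0 0 0;0.06 0.25 0.16 -0.01 -0.03 0.005 0;0.1 0.42 0.16 -0.025 -0.07 0.014 0;0.13 0.58 0.16 -0.04 -0.1 0.02 0;0.162 0.766 0.16 -0.049 -0.137 0.027 0;0.162 0.766 0.16 -0.049 -0.137 0.027 0"
}}

```text
time: 4.7
ee_pos: [0.5673, -0.0953, 0.3188]
tool_rot: [2.971, -0.958, 0.333]
ft_force: [0.9, -0.2, -1.8]
opening: 0.32
finger_force: 70.1
```

>>> {"api": "move_arm", "payload": {
  "commands": "0.03 0.17 0 -0.01 -0.03 0.005 0;0.07 0.35 0 -0.02 -0.06 0.01 0;0.11 0.52 0 -0.035 -0.1 0.02 0;0.14 0.65 0 -0.045 -0.125 0.025 0;0.162 0.75 0 -0.049 -0.137 0.027 0;0.162 0.766 -0.08 -0.049 -0.137 0.027 0;0.162 0.766 -0.16 -0.049 -0.137 0.027 0;0.162 0.766 -0.16 -0.049 -0.137 0.027 0"
}}

```text
time: 5.5
ee_pos: [0.6067, 0.0898, 0.2757]
tool_rot: [2.927, -0.888, 0.662]
ft_force: [0.5, -0.4, -2.8]
opening: 0.319
finger_force: 70.1
```

>>> {"api": "move_arm", "payload": {
  "commands": "0 0 0 0 0 0 0;0 0 0 0 0 0 0;0 0 0 0 0 0 0"
}}

```text
time: 5.8
ee_pos: [0.6101, 0.0913, 0.2836]
tool_rot: [2.932, -0.891, 0.681]
ft_force: [0.4, 0.1, -1.5]
opening: 0.321
finger_force: 70.1
```

```bash
python3 plan.py .035 .03
python3 - <<'E'
from vis import *
D=grab("3")
a=D["scene"]["img"][177:297,208:368,::-1]; b=D["top"]["img"][125:215,200:320,::-1]
c=np.hstack([cv2.resize(k,(400,300),interpolation=cv2.INTER_CUBIC) for k in(a,b)])
cv2.imwrite("pics/pre.png",np.clip(c*1.4,0,255).astype(np.uint8))
E
```

```text
t 5.8 p [0.6101 0.0913 0.2836] q [ 0.54  0.16 -0.41  0.48 -0.76  0.13] tgt [0.6097 0.0918 0.2822] f [ 0.4  0.1 -1.5] m [0.33 1.05 0.03]
shift [-0.0015  0.002  -0.0057] turn [0.0007 0.0006 0.0007] axis/step per 10mm down [ 0.0162 -0.005  -0.0363] lock z [-0.4041  0.1239  0.9063]
tip in lock (mm) [-0.1 -1.2 36.1]
```

View pics/pre.png

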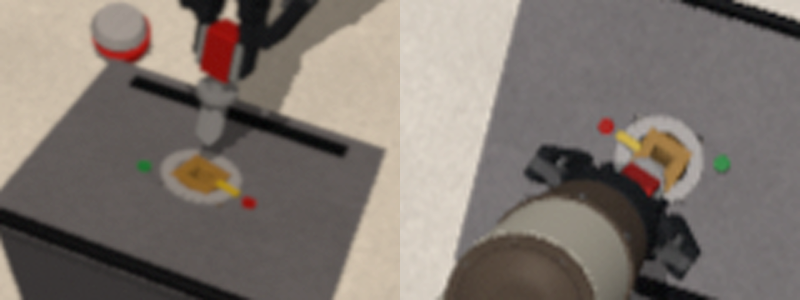

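The key hangs above the lock with its axis pointing at the hole; in the scene crop the tip is at (207,142) and the hole at (200,172). I'll close in gradually while checking the force.

>>> {"api": "move_arm", "payload": {
  "commands": "0.012 -0.002 -0.03 0 0 0 0;0.024 -0.006 -0.06 0 0 0 0;0.036 -0.01 -0.09 0 0 0 0;0.047 -0.013 -0.113 0 0 0 0;0.047 -0.013 -0.113 0 0 0 0;0.047 -0.013 -0.113 0 0 0 0;0.047 -0.013 -0.113 0 0 0 0"
}}

```text
time: 6.6
ee_pos: [0.6216, 0.0883, 0.2546]
tool_rot: [2.932, -0.89, 0.68]
ft_force: [-0.1, -0.6, -2.1]
opening: 0.32
finger_force: 70.1
```

```bash
python3 plan.py .005 .03
python3 - <<'E'
from vis import *
from workcell import ctrl
D=grab("4"); d=D["scene"]; s=ctrl.read_state(); p=s["ee_pos"]; T=R.from_rotvec(s["tool_rot"]).as_matrix()
LOCK=np.array([.6535,.0784,.184])
print("tip pred",proj(d,p+T[:,2]*.0733),"collar pred",proj(d,p+T[:,2]*.0203),"lock pred",proj(d,LOCK))
# shank centreline: bright grey pixels along rows between collar and tip
v=d["img"].astype(int); 
for L in(.035,.045,.055,.062):
    c=proj(d,p+T[:,2]*L)[0]; r=int(round(c[1])); print(L,c.round(1),r,[int(x) for x in v[r,int(c[0])-10:int(c[0])+11].sum(1)//3], int(c[0])-10)
E
```

```text
t 6.6 p [0.6216 0.0883 0.2546] q [ 0.52  0.2  -0.44  0.51 -0.69  0.1 ] tgt [0.6219 0.0881 0.255 ] f [-0.1 -0.6 -2.1] m [ 0.33  1.01 -0.  ]
shift [ 0.0012 -0.0008  0.0013] turn [0.0011 0.     0.0004] axis/step per 10mm down [ 0.0162 -0.005  -0.0363] lock z [-0.4041  0.1239  0.9063]
tip in lock (mm) [-0.1  0.4  4.8]
tip pred [[288.51749473 244.5669346 ]] collar pred [[292.4862597  225.28268164]] lock pred [[288.07730336 246.42501784]]
0.035 [291.4 230.8] 231 [65, 65, 65, 66, 66, 71, 74, 70, 63, 61, 61, 62, 61, 62, 59, 53, 46, 43, 41, 40, 39] 281
0.045 [290.6 234.4] 234 [65, 66, 66, 65, 66, 69, 77, 82, 84, 84, 84, 84, 84, 80, 70, 57, 46, 41, 39, 40, 40] 280
0.055 [289.9 238. ] 238 [91, 93, 94, 95, 95, 93, 88, 85, 84, 84, 84, 85, 86, 85, 83, 77, 63, 47, 40, 40, 44] 279
0.062 [289.3 240.6] 241 [90, 85, 82, 78, 76, 77, 81, 83, 84, 85, 85, 85, 85, 84, 80, 75, 77, 85, 86, 87, 83] 279
```

Laterally the shank and lock agree to within 0.3 px. Next, into the mouth.

>>> {"api": "move_arm", "payload": {
  "commands": "0.006 -0.003 -0.012 0.001 0 0 0;0.011 -0.005 -0.022 0.001 0 0 0;0.016 -0.006 -0.031 0.001 0 0 0;0.021 -0.007 -0.042 0.001 0 0 0;0.021 -0.007 -0.042 0.001 0 0 0;0.021 -0.007 -0.042 0.001 0 0 0"
}}

```text
time: 7.3
ee_pos: [0.6267, 0.0864, 0.2437]
tool_rot: [2.933, -0.891, 0.679]
ft_force: [0.1, -0.2, -1.4]
opening: 0.317
finger_force: 70.2
```

```bash
python3 plan.py -.007 .03; python3 st.py
```

```text
t 7.3 p [0.6267 0.0864 0.2437] q [ 0.51  0.22 -0.45  0.52 -0.66  0.1 ] tgt [0.6267 0.0866 0.2441] f [ 0.1 -0.2 -1.4] m [0.31 1.   0.08]
shift [0.0002 0.001  0.0017] turn [ 0.0004 -0.0005  0.0005] axis/step per 10mm down [ 0.0162 -0.005  -0.0363] lock z [-0.4041  0.1239  0.9063]
tip in lock (mm) [-0.4  0.1 -7.4]
t 7.3 q [ 0.508  0.218 -0.449  0.521 -0.66   0.096] p [0.6267 0.0864 0.2437] z [ 0.4032 -0.1247 -0.9066] yang -122.32
f [ 0.07 -0.25 -1.37] m [0.313 0.999 0.081] ff 70.2 op 0.317
```

No contact at 7 mm deep, so the tip is inside. I'll keep going.

>>> {"api": "move_arm", "payload": {
  "commands": "0.005 -0.001 -0.01 0 0 0 0;0.01 -0.002 -0.02 0 0 0 0;0.015 -0.004 -0.033 0 0 0 0;0.02 -0.005 -0.044 0 0 0 0;0.02 -0.005 -0.044 0 0 0 0"
}}

```text
time: 7.8
ee_pos: [0.632, 0.0851, 0.2326]
tool_rot: [2.933, -0.891, 0.679]
ft_force: [3.3, -0.7, -2.8]
opening: 0.321
finger_force: 70.2
```

```bash
python3 plan.py -.02 .03
```

```text
t 7.8 p [0.632  0.0851 0.2326] q [ 0.5   0.24 -0.46  0.54 -0.63  0.08] tgt [0.632  0.085  0.2323] f [ 3.3 -0.7 -2.8] m [-0.08  0.1  -0.1 ]
shift [-0.0002 -0.0003 -0.0012] turn [ 0.0003 -0.0002  0.0003] axis/step per 10mm down [ 0.0162 -0.005  -0.0363] lock z [-0.4041  0.1239  0.9063]
tip in lock (mm) [  0.1  -0.1 -19.7]
```

>>> {"api": "move_arm", "payload": {
  "commands": "0.006 -0.002 -0.01 0 0 0 0;0.012 -0.004 -0.021 0 0 0 0;0.018 -0.006 -0.034 0 0 0 0;0.026 -0.008 -0.053 0 0 0 0;0.026 -0.008 -0.053 0 0 0 0"
}}

```text
time: 8.3
ee_pos: [0.6384, 0.0831, 0.2188]
tool_rot: [2.933, -0.89, 0.678]
ft_force: [2.1, -0.5, -2.3]
opening: 0.318
finger_force: 69.8
```

```bash
python3 plan.py -.035 .03
```

```text
t 8.3 p [0.6384 0.0831 0.2188] q [ 0.49  0.26 -0.47  0.56 -0.6   0.07] tgt [0.638  0.0831 0.2187] f [ 2.1 -0.5 -2.3] m [0.24 0.43 0.07]
shift [-0.0013  0.0001 -0.0004] turn [ 0.0005 -0.0007  0.0002] axis/step per 10mm down [ 0.0162 -0.005  -0.0363] lock z [-0.4041  0.1239  0.9063]
tip in lock (mm) [  0.1  -0.3 -35.1]
```

>>> {"api": "move_arm", "payload": {
  "commands": "0.006 -0.002 -0.012 0 0 0 0;0.012 -0.004 -0.024 0 0 0 0;0.018 -0.006 -0.036 0 0 0 0;0.022 -0.007 -0.047 0 0 0 0;0.022 -0.007 -0.047 0 0 0 0"
}}

```text
time: 8.8
ee_pos: [0.6437, 0.0815, 0.2072]
tool_rot: [2.933, -0.891, 0.678]
ft_force: [1.7, 1.7, -2.2]
opening: 0.321
finger_force: 70.1
```

```bash
python3 plan.py -.05 .03
```

```text
t 8.8 p [0.6437 0.0815 0.2072] q [ 0.47  0.28 -0.48  0.58 -0.57  0.05] tgt [0.6441 0.0813 0.2051] f [ 1.7  1.7 -2.2] m [0.54 0.96 0.12]
shift [ 0.0017 -0.0008 -0.0084] turn [ 0.0003 -0.0007  0.0003] axis/step per 10mm down [ 0.0162 -0.005  -0.0363] lock z [-0.4041  0.1239  0.9063]
tip in lock (mm) [  0.1  -0.4 -47.9]
```

>>> {"api": "move_arm", "payload": {
  "commands": "0.002 -0.001 -0.004 0 0 0 0;0.004 -0.001 -0.008 0 0 0 0;0.005 -0.002 -0.011 0 0 0 0;0.005 -0.002 -0.011 0 0 0 0"
}}

```text
time: 9.2
ee_pos: [0.645, 0.081, 0.2051]
tool_rot: [2.933, -0.891, 0.679]
ft_force: [0.9, 0.7, -1.7]
opening: 0.322
finger_force: 70.1
```

```bash
python3 plan.py -.052 .03
```

```text
t 9.2 p [0.645  0.081  0.2051] q [ 0.47  0.28 -0.49  0.59 -0.56  0.05] tgt [0.6449 0.081  0.2033] f [ 0.9  0.7 -1.7] m [0.43 0.83 0.12]
shift [-0.0003  0.0003 -0.0071] turn [ 0.0002 -0.0002  0.0003] axis/step per 10mm down [ 0.0162 -0.005  -0.0363] lock z [-0.4041  0.1239  0.9063]
tip in lock (mm) [  0.1  -0.8 -50.4]
```

>>> {"api": "move_arm", "payload": {
  "commands": "0.002 -0.001 -0.004 0 0 0 0;0.003 -0.001 -0.007 0 0 0 0;0.004 -0.001 -0.01 0 0 0 0;0.004 -0.001 -0.01 0 0 0 0"
}}

```text
time: 9.6
ee_pos: [0.6452, 0.081, 0.205]
tool_rot: [2.933, -0.891, 0.682]
ft_force: [-12.7, 5.0, 9.9]
opening: 0.316
finger_force: 72.5
```

```bash
python3 plan.py -.052 .03
```

```text
t 9.6 p [0.6452 0.081  0.205 ] q [ 0.47  0.28 -0.49  0.59 -0.56  0.04] tgt [0.6449 0.081  0.2033] f [-12.7   5.    9.9] m [ 0.82  3.17 -0.08]
shift [-0.001   0.0003 -0.0067] turn [0.0006 0.0009 0.0003] axis/step per 10mm down [ 0.0162 -0.005  -0.0363] lock z [-0.4041  0.1239  0.9063]
tip in lock (mm) [  0.3  -1.  -50.6]
```

The collar is on the face: about 15 N along the axis and no further travel. I'll ease the push slightly and turn clockwise about the lock axis.

>>> {"api": "move_arm", "payload": {
  "commands": "-0.002 0.001 0.004 0.027 -0.008 -0.06 0;-0.002 0.001 0.004 0.054 -0.017 -0.121 0;-0.002 0.001 0.004 0.081 -0.025 -0.181 0;-0.002 0.001 0.004 0.108 -0.033 -0.242 0;-0.002 0.001 0.004 0.135 -0.041 -0.302 0;-0.002 0.001 0.004 0.162 -0.05 -0.363 0;-0.002 0.001 0.004 0.189 -0.058 -0.423 0;-0.002 0.001 0.004 0.216 -0.066 -0.483 0"
}}

```text
time: 10.4
ee_pos: [0.6454, 0.0814, 0.2051]
tool_rot: [-2.234, 1.866, -0.595]
ft_force: [-4.8, 2.6, 4.2]
opening: 0.321
finger_force: 71.3
```

```bash
python3 plan.py -.051 .83
```

```text
t 10.4 p [0.6454 0.0814 0.2051] q [ 0.47  0.28 -0.49  0.59 -0.56 -0.76] tgt [0.6445 0.0812 0.2042] f [-4.8  2.6  4.2] m [0.76 1.97 0.25]
shift [-0.0038 -0.0011 -0.0037] turn [-0.0016  0.0012  0.0014] axis/step per 10mm down [ 0.0162 -0.005  -0.0363] lock z [-0.4041  0.1239  0.9063]
tip in lock (mm) [  1.4   0.  -50.5]
```

>>> {"api": "move_arm", "payload": {
  "commands": "0 0 0 0.027 -0.008 -0.06 0;0 0 0 0.054 -0.017 -0.121 0;0 0 0 0.081 -0.025 -0.181 0;0 0 0 0.108 -0.033 -0.242 0;0 0 0 0.135 -0.041 -0.302 0;0 0 0 0.162 -0.05 -0.363 0;0 0 0 0.189 -0.058 -0.423 0;0 0 0 0.216 -0.066 -0.483 0"
}}

```text
time: 11.2
ee_pos: [0.6454, 0.0817, 0.2051]
tool_rot: [-1.278, 2.484, -0.431]
ft_force: [-6.0, 3.2, 4.5]
opening: 0.322
finger_force: 71.4
```

```bash
python3 plan.py -.051 1.63
```

```text
t 11.2 p [0.6454 0.0817 0.2051] q [ 0.47  0.28 -0.49  0.59 -0.56 -1.56] tgt [0.6445 0.0812 0.2042] f [-6.   3.2  4.5] m [0.95 2.08 0.32]
shift [-0.0037 -0.0021 -0.0036] turn [-0.0023  0.002   0.0007] axis/step per 10mm down [ 0.0162 -0.005  -0.0363] lock z [-0.4041  0.1239  0.9063]
tip in lock (mm) [  0.8   1.3 -50.5]
```

>>> {"api": "move_arm", "payload": {
  "commands": "0 0 0 0.027 -0.008 -0.06 0;0 0 0 0.054 -0.017 -0.121 0;0 0 0 0.081 -0.025 -0.181 0;0 0 0 0.108 -0.033 -0.242 0;0 0 0 0.135 -0.041 -0.302 0;0 0 0 0.162 -0.05 -0.363 0;0 0 0 0.189 -0.058 -0.423 0;0 0 0 0.216 -0.066 -0.483 0"
}}

```text
time: 12.0
ee_pos: [0.6455, 0.0818, 0.2051]
tool_rot: [-0.205, 2.715, -0.216]
ft_force: [-5.9, 3.0, 4.9]
opening: 0.319
finger_force: 71.2
```

```bash
python3 plan.py -.051 2.618; python3 -c "
from workcell import ctrl; s=ctrl.read_state(); print(s['ft_torque']@[-.4041,.1239,.9063], s['joint_efforts'][5])"
```

```text
t 12.0 p [0.6455 0.0818 0.2051] q [ 0.47  0.28 -0.49  0.59 -0.55 -2.36] tgt [0.6445 0.0812 0.2042] f [-5.9  3.   4.9] m [0.94 1.98 0.42]
shift [-0.0041 -0.0026 -0.0036] turn [ 0.0486 -0.0123 -0.1132] axis/step per 10mm down [ 0.0162 -0.005  -0.0363] lock z [-0.4041  0.1239  0.9063]
tip in lock (mm) [ -0.8   1.6 -50.5]
0.24825568669107076 0.4525504633784294
```

>>> {"api": "move_arm", "payload": {
  "commands": "0 0 0 0.02 -0.006 -0.045 0;0 0 0 0.04 -0.012 -0.09 0;0 0 0 0.054 -0.017 -0.121 0;0 0 0 0.054 -0.017 -0.121 0"
}}

```text
time: 12.4
ee_pos: [0.6456, 0.0818, 0.2051]
tool_rot: [0.064, 2.711, -0.159]
ft_force: [-4.7, 3.8, 5.3]
opening: 0.32
finger_force: 71.1
```

```bash
python3 plan.py -.051 2.618; python3 -c "
from workcell import ctrl; s=ctrl.read_state(); print(s['ft_torque']@[-.4041,.1239,.9063], s['joint_efforts'][5])"
```

```text
t 12.4 p [0.6456 0.0818 0.2051] q [ 0.47  0.28 -0.49  0.6  -0.55 -2.56] tgt [0.6445 0.0812 0.2042] f [-4.7  3.8  5.3] m [1.05 1.94 0.25]
shift [-0.0044 -0.0027 -0.0037] turn [-0.0048  0.0046  0.0062] axis/step per 10mm down [ 0.0162 -0.005  -0.0363] lock z [-0.4041  0.1239  0.9063]
tip in lock (mm) [ -0.8   1.8 -50.5]
0.045350048384966646 -0.18249068409204483
```

>>> {"api": "move_arm", "payload": {
  "commands": "0 0 0 0.011 -0.003 -0.024 0;0 0 0 0.011 -0.003 -0.024 0;0 0 0 0.022 -0.007 -0.048 0;0 0 0 0.022 -0.007 -0.048 0"
}}

```text
time: 12.8
ee_pos: [0.6456, 0.0818, 0.2051]
tool_rot: [0.171, 2.703, -0.134]
ft_force: [-5.6, 2.7, 3.6]
opening: 0.316
finger_force: 71.2
```

```bash
python3 plan.py -.051 2.618; python3 -c "
from workcell import ctrl; s=ctrl.read_state(); print(s['ft_torque']@[-.4041,.1239,.9063], s['joint_efforts'][5])"
```

```text
t 12.8 p [0.6456 0.0818 0.2051] q [ 0.47  0.28 -0.49  0.6  -0.55 -2.64] tgt [0.6445 0.0812 0.2042] f [-5.6  2.7  3.6] m [1.04 1.89 0.32]
shift [-0.0044 -0.0026 -0.0037] turn [-0.0267  0.0116  0.0541] axis/step per 10mm down [ 0.0162 -0.005  -0.0363] lock z [-0.4041  0.1239  0.9063]
tip in lock (mm) [ -0.8   1.8 -50.5]
0.10452086508478245 -0.15603245235979557
```

>>> {"api": "move_arm", "payload": {
  "commands": "0 0 0 0.011 -0.003 -0.024 0;0 0 0 0.011 -0.003 -0.024 0;0 0 0 0.016 -0.005 -0.036 0;0 0 0 0.016 -0.005 -0.036 0"
}}

```text
time: 13.2
ee_pos: [0.6456, 0.0818, 0.2051]
tool_rot: [0.248, 2.694, -0.118]
ft_force: [-5.1, 3.1, 4.9]
opening: 0.324
finger_force: 71.4
```

```bash
python3 plan.py -.051 2.618; python3 -c "
from workcell import ctrl; s=ctrl.read_state(); print(s['ft_torque']@[-.4041,.1239,.9063], s['joint_efforts'][5])"
```

```text
t 13.2 p [0.6456 0.0818 0.2051] q [ 0.47  0.28 -0.49  0.6  -0.55 -2.7 ] tgt [0.6445 0.0812 0.2042] f [-5.1  3.1  4.9] m [0.77 1.98 0.61]
shift [-0.0044 -0.0026 -0.0037] turn [-0.0417  0.0164  0.0886] axis/step per 10mm down [ 0.0162 -0.005  -0.0363] lock z [-0.4041  0.1239  0.9063]
tip in lock (mm) [ -0.8   1.8 -50.5]
0.482130364195933 -0.5443443730473518
```

>>> {"api": "move_arm", "payload": {
  "commands": "0 0 0 0.007 -0.002 -0.015 0;0 0 0 0.007 -0.002 -0.015 0;0 0 0 0.014 -0.004 -0.03 0;0 0 0 0.014 -0.004 -0.03 0"
}}

```text
time: 13.6
ee_pos: [0.6457, 0.0818, 0.2052]
tool_rot: [0.308, 2.687, -0.105]
ft_force: [-4.9, 1.7, 5.0]
opening: 0.32
finger_force: 73.9
```

```bash
python3 plan.py -.051 2.618
python3 - <<'E'
from vis import *
from workcell import ctrl; s=ctrl.read_state(); print(s['ft_torque']@[-.4041,.1239,.9063], s['joint_efforts'][5])
D=grab("5")
a=D["scene"]["img"][217:277,248:328,::-1]; b=D["top"]["img"][143:203,238:318,::-1]
c=np.hstack([cv2.resize(k,(400,300),interpolation=cv2.INTER_CUBIC) for k in(a,b)])
cv2.imwrite("pics/turned.png",np.clip(c*1.5,0,255).astype(np.uint8))
E
```

```text
t 13.6 p [0.6457 0.0818 0.2052] q [ 0.47  0.28 -0.49  0.6  -0.55 -2.75] tgt [0.6445 0.0812 0.2042] f [-4.9  1.7  5. ] m [0.12 1.89 1.45]
shift [-0.0046 -0.0026 -0.0039] turn [-0.0537  0.0202  0.1157] axis/step per 10mm down [ 0.0162 -0.005  -0.0363] lock z [-0.4041  0.1239  0.9063]
tip in lock (mm) [ -0.8   1.9 -50.5]
1.501447007281595 -1.5586764737963676
```

The torque rose from 0.1 to 1.5 N m over 0.05 rad, so this is the hard stop. I'll relax the wind-up slightly, release, and retreat along the key axis.

>>> {"api": "move_arm", "payload": {
  "commands": "0 0 0 -0.011 0.003 0.024 0;0 0 0 -0.011 0.003 0.024 0;0 0 0 -0.011 0.003 0.024 1;0 0 0 -0.011 0.003 0.024 1;0 0 0 -0.011 0.003 0.024 1;0 0 0 -0.011 0.003 0.024 1;0 0 0 -0.011 0.003 0.024 1;0 0 0 -0.011 0.003 0.024 1"
}}

```text
time: 14.5
ee_pos: [0.6454, 0.0809, 0.2035]
tool_rot: [0.266, 2.694, -0.115]
ft_force: [-0.3, -0.6, 0.6]
opening: 0.998
finger_force: 0.0
```

>>> {"api": "move_arm", "payload": {
  "commands": "0 0 0 0 0 0 1;0 0 0 0 0 0 1;-0.03 0.01 0.07 0 0 0 1;-0.08 0.025 0.18 0 0 0 1;-0.16 0.05 0.36 0 0 0 1;-0.24 0.074 0.54 0 0 0 1;-0.32 0.1 0.72 0 0 0 1;-0.32 0.1 0.72 0 0 0 1"
}}

```text
time: 15.3
ee_pos: [0.5662, 0.1076, 0.393]
tool_rot: [0.264, 2.681, -0.102]
ft_force: [0.9, 0.9, 0.4]
opening: 0.999
finger_force: 0.0
```

>>> {"api": "move_arm", "payload": {
  "commands": "-0.1 -0.15 0.05 0 0 0 1;-0.25 -0.3 0.1 0 0 0 1;-0.4 -0.5 0.1 0 0 0 1;-0.55 -0.7 0.1 0 0 0 1;-0.7 -0.9 0.1 0 0 0 1;-0.7 -0.9 0.1 0 0 0 1;-0.7 -0.9 0.1 0 0 0 1"
}}

```text
time: 16.0
ee_pos: [0.3874, -0.1219, 0.4097]
tool_rot: [0.273, 2.691, -0.114]
ft_force: [0.5, -0.2, 0.1]
opening: 0.998
finger_force: 0.0
```

```bash
python3 st.py
python3 - <<'E'
from vis import *
D=grab("6")
a=D["scene"]["img"][203:293,228:348,::-1]; b=D["top"]["img"][128:218,218:338,::-1]
c=np.hstack([cv2.resize(k,(400,300),interpolation=cv2.INTER_CUBIC) for k in(a,b)])
e=np.hstack([cv2.resize(D[n]["img"][:,:,::-1],(400,300)) for n in("scene","top")])
cv2.imwrite("pics/end.png",np.clip(np.vstack([c,e])*1.4,0,255).astype(np.uint8))
E
```

```text
t 16.0 q [ 0.275 -0.346 -0.476  0.264 -1.075 -2.132] p [ 0.3874 -0.1219  0.4097] z [ 0.4105 -0.1225 -0.9036] yang 77.92
f [ 0.46 -0.21  0.14] m [ 0.256  0.694 -0.029] ff 0.0 op 0.998
```

View pics/end.png

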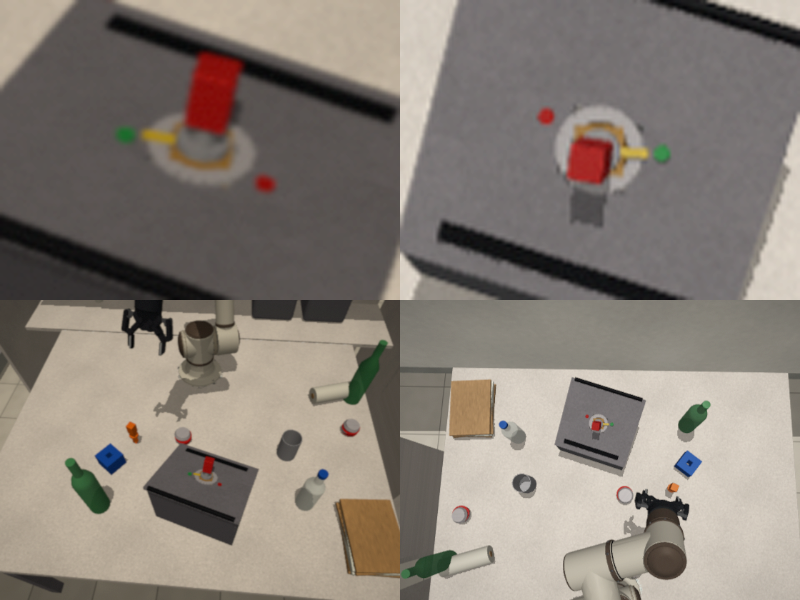

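The picture shows the yellow pointer at the green dot (scene crop (125,135), top crop (660,153)), the key's collar on the face, and the bystanders where they were. I'll do one numeric check of the seating and the pointer angle.

Run:
```python
from vis import *
D=load("6"); M=R.from_euler("z",-.2975)*R.from_euler("y",-25,degrees=True); o=np.array([.6535,.0784,.184])
for n,d in D.items():
    hsv=cv2.cvtColor(d["img"],cv2.COLOR_RGB2HSV).astype(int); h,s,v=[hsv[...,i] for i in range(3)]
    c=proj(d,o+M.apply([0,0,.043]))[0]
    m,cc,st=comp((((h<6)|(h>172))&(s>140)&(v>60)),c)
    for lift in(0,.005,.01):
        P=o+M.apply(R.from_euler("z",-75,degrees=True).apply(np.array(cube(.014,.022+lift,.064+lift))))
        u=proj(d,P); hull=np.zeros(m.shape,np.uint8); cv2.fillConvexPoly(hull,cv2.convexHull(u.astype(np.float32)).round().astype(np.int32),1)
        print(n,lift,"pred bbox",u.min(0).round(1),u.max(0).round(1),"iou",round(((hull>0)&(m>0)).sum()/((hull>0)|(m>0)).sum(),3))
    print("obs bbox",st[:2],st[:2]+st[2:4]-1)
```

```text
scene 0 pred bbox [282.8 218.3] [299.7 243.6] iou 0.828
scene 0.005 pred bbox [283.2 216.4] [300.1 241.8] iou 0.797
scene 0.01 pred bbox [283.5 214.5] [300.5 240. ] iou 0.709
obs bbox [284 219] [299 242]
top 0 pred bbox [267.8 169.5] [281.3 183.4] iou 0.723
top 0.005 pred bbox [267.5 169.8] [281.  183.8] iou 0.698
top 0.01 pred bbox [267.1 170.1] [280.7 184.2] iou 0.676
obs bbox [268 170] [281 182]
```

The head sits where a fully home key should be (best fit at zero lift in both views). I'll hand in.

```bash
python3 -c "
from workcell import ctrl; print(ctrl.hand_in())"
```

```text
the job is handed in; nothing more can be done
None
```

The bin is unlocked and the job handed in at about 16 s on the robot's clock: the key is fully home in the lock and turned clockwise to its hard stop. The yellow pointer is at the green dot, the gripper has let go, and the bottles and cans look unmoved.

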